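Square up the side of a display box with an L-square

ROBOT

A 6-joint arm with a two-finger parallel gripper is mounted at the origin on the work surface. World frame = base frame: x ahead of the robot, y to its left, z up, the work surface at z = 0. Lengths are in m, angles in rad, forces in N, time in s.
With the tool pointing down it reaches from about 0.325 to 0.775 m from the base axis. Payload 5.5 kg.
Tool frame: the origin (TCP) lies between the finger pads; the fingertips stand 8 mm ahead of it and the grasp point (between the pads) lies 11 mm behind it (tcp_to_tips is the distance from the TCP to the fingertips, in m); z points along the fingers, y is the direction in which the jaws open and shut (so a half turn about z gives the same grasp; the last joint's range is limited). The gripper opens to 88 mm and grips with 3 to 60 N. Pads are 20 mm wide; open, the fingers measure 115 mm over their backs; the gripper's body (75 mm by 178 mm) begins 61 mm behind the grasp point.
Start: joints at [-1.181, 0.091, 1.231, -0, 1.82, -0.057], TCP at [0.259, -0.541, 0.231] pointing down, gripper open.
Joint ranges: [-2.87, 2.87], [-0.86, 2.18], [0.17, 2.46], [-1.51, 4.65], [0.06, 2.69], [-2.65, 2.65]. Speed limits (rad/s): [2.57, 2.57, 3.01, 3.14, 3.14, 3.14].

INTERFACE

Orientations are given as a unit quaternion [w, x, y, z].
In Python, from bench import * gives the robot as it stands. Calls block until the motion is done:
- move_to(position, orientation): joint-space move of the TCP to a pose.
- move_l(position, speed=0.15, orientation=None): straight line of the TCP; orientation=None keeps the orientation; speed is the mean speed in m/s.
- movej(angles): joint-space move.
- gripper_open() and close(): open the fingers fully, or close them until they stop; the grip force is fixed at half the most.
- hold(seconds).
- inverse_kinematics(position, orientation): joint angles nearest the present ones, or None.
- state(): the state.
- get_image(name): name is "side" or "top"; returns a dict with "frame" (480x640x3 uint8, blue, green, red), "depth" (480x640 float32, m along the optical axis (not along the pixel's ray), 0 where there is no reading), "camera_matrix" (3x3 intrinsics, pixels), "view" (4x4, takes a point from world to camera coordinates). Camera axes: x right, y up, looking along -z (the intrinsics and any distortion apply to the point x, -y, -z); pixel columns grow to the right and rows downward; lengths in m; the calibration is good to about 2 mm. A picture is of the moment at which its call begins.
A pose or a line that the arm cannot do raises IKError and nothing moves.
- job_done(): hands the job in, once; it reports no verdict.
The state is a dict: "time": time; "joint_pos": joint angles; "dq": joint speeds; "joint_torque": joint torques, N m; "ee_pos": TCP position; "ee_rot": TCP orientation; "ft_force": force on the tool from outside, world axes, zero at the start; "moment": the same for the moment, N m; "finger_gap": finger opening in m.
Only numpy, scipy, OpenCV 4.12 (cv2) and the standard library are available. Lean on these libraries where they do the work, as an engineer would, in place of code of your own. Each camera call takes 0.05 s, during which the arm holds its last target.

TASK

Take the aluminium L-square up out of its slot in the rack and stand it upright on its foot on the floor board of the half-built box, leg towards the leaning side panel. Press it squarely and fully home into the corner, foot flat and bearing on the floor, heel right up to the bottom rail and leg bearing on the side panel, so that the panel is pushed upright. Finish while still gripping it and holding it pressed there, do not let go; leave all the other things where they are.

Things in the scene. Friction and masses are not known exactly. Their poses are not given: they have to be found in the camera images.
- square_grip (a point): Point to grip the aluminium L-square: a flat L, 9 mm thick, 0.10 to 0.20 kg, standing upright in one of the rack's three slots. Foot 110 mm long and 30 high; upright leg 30 mm wide and 130 high overall, at the +y end of the foot. The point lies in the middle of the leg's width and thickness, 112 mm above the underside, 18 mm below the leg's top. Axes: x across the 9 mm thickness, y along the foot towards the heel (the outer edge of the leg is at y +15 mm), z up along the leg.
- square_heel (a point): The square's heel: the outer bottom corner of the L, mid thickness, where the leg's outer edge meets the foot's underside. Same axes as square_grip. From here to square_grip: y -15 mm, z +112 mm.
- square: The whole L-square; origin at the middle of the foot's underside (55 mm from the heel), same axes as square_grip.
- rack: Dark wooden rack fixed to the table, 184 (x) x 140 (y) x 50 mm high, origin at the centre of its underside, z up. Three slots along its y, 55 mm apart in x (at x -55, 0, +55), each 12 mm wide, 114 long, 40 deep with its floor 10 mm above the table. What stands in them stands parallel to the slot; any of the three may hold the square, with its heel towards the rack's +y.
- corner (a point): The inside corner of the half-built box: the middle of the line where the floor board's top meets the bottom rail's face, 24 mm above the table. Axes: x along the corner, y square into the rail and side (away from the inside of the box), z up. The floor board is 160 mm along x and reaches from here 200 mm to -y. The rail's face stands at y = 0, 160 mm along x, 14 mm high. Above it the side panel goes up to 70 mm above the floor board.
- base: The fixed half-built box: plywood floor board 160 (x) x 230 (y) x 12 mm on two battens, with a wooden bottom rail 160 x 18 x 14 mm high standing on it along its +y end; the rail's inner face is the upright face of the corner. Origin on the table, 70 mm to -y of the corner and 24 mm below it; same axes as corner.
- side: Side panel of coarse chipboard, 150 mm along x, 12 thick, hinged just above the rail's inner face; upright, its inner face is flush with the rail's. Origin on the hinge, 14 mm above the floor board; it reaches 56 mm further up when upright. It leans in over the floor at the start.
- lean (a joint): Lean of the side panel in rad: 0 upright (square to the floor), positive leaning in over the floor board, 0.13 to 0.22 at the start, limits -0.25 and 0.3. A sprung, stiff hinge pushes it back inwards when it is pushed upright: 2 to 7 N at its top edge. It does not stop at upright; it stands upright when the square's foot is flat on the floor and the leg bears on rail and panel.
- triangle: Flat wooden set triangle, 8 mm thick, 100 long, 73 high, in another slot of the rack. Bystander, loose; origin at the centre of its underside.
- strip: Plain flat aluminium strip, 8 mm thick, 106 long, 62 high, in another slot of the rack; no upright leg. Bystander, loose; origin at the centre of its underside.
- eraser: White eraser 22 x 45 x 13 mm lying on the floor board near its edge. Bystander, loose; origin at the centre of its underside.
- tape: Roll of paper tape lying flat, 90 mm across, 22 high. Bystander, loose; origin at the centre of its underside.
- glue: White glue bottle, 52 mm across, 130 high. Bystander, loose; origin at the centre of its underside.
- pencil_cup: Dark metal pencil cup, 76 mm across, 90 high, pencils to 170. Bystander, loose; origin at the centre of its underside.
- offcut: Board offcut block 60 x 60 x 40 mm. Bystander, loose; origin at the centre of its underside.

How it is judged:
By the outcome, as a careful person would: the job done as asked, in the order asked, and still so for the second after the job is handed in, while the arm keeps its last pose, push and grip.
It also fails if it takes over 64 s, if anything falls off the work surface, if the arm or the gripper's body presses on something with over 40 N, if the wrist force passes 120 N, or if a joint passes its speed limit or range.

## Working session

There is one attempt and no reset: what is moved stays moved. The work goes in short steps, each a Python script; the robot and the scene stay as the last script left them, time stands still between calls to the robot, and variables do not carry over. Pictures are saved under pics/ and viewed, and the job is handed in when it is done.

```bash
ls; mkdir -p pics; python3 - <<'E'
from bench import *
import cv2,numpy as np
for n in("side","top"):
    g=get_image(n);cv2.imwrite(f"pics/{n}0.png",g["frame"]);np.savez(f"{n}0.npz",**g)
    print(n,g["camera_matrix"],g["view"],g.keys())
print(state())
E
```

```text
pics
side [[443.335079     0.         322.68655781]
 [  0.         443.335079   245.68580193]
 [  0.           0.           1.        ]] [[-0.75944011 -0.65052469  0.00826763  0.5003577 ]
 [ 0.47212067 -0.54233401  0.69496467 -0.35727445]
 [-0.44760786  0.53168736  0.71899635 -0.66378565]
 [ 0.          0.          0.          1.        ]] dict_keys(['frame', 'depth', 'camera_matrix', 'view'])
top [[450.33175953   0.         315.8794022 ]
 [  0.         450.33175953 233.77546625]
 [  0.           0.           1.        ]] [[-0.02690508 -0.99915278 -0.03114236  0.05901127]
 [ 0.9924825  -0.03042038  0.11854573 -0.62533546]
 [-0.11939265 -0.02771877  0.99246011 -0.75095778]
 [ 0.          0.          0.          1.        ]] dict_keys(['frame', 'depth', 'camera_matrix', 'view'])
{'time': 0.1, 'joint_pos': array([-1.18067501e+00,  9.17598787e-02,  1.23179120e+00,  7.80200000e-07,
        1.81978400e+00, -5.66804816e-02]), 'dq': array([-0.00106989, -0.00113259, -0.00224659,  0.00197366,  0.00100417,
        0.00074887]), 'joint_torque': array([ 4.20886048e-03, -4.47855914e+01, -4.07570636e+01,  6.98310533e-02,
        2.84053828e-02, -9.55298219e-05]), 'ee_pos': array([ 0.25916118, -0.54085716,  0.22961959]), 'ee_rot': array([-8.59192099e-04,  9.75149239e-01,  2.21547293e-01, -1.44203516e-04]), 'ft_force': array([-1.2222108 ,  0.82820811, -0.03717956]), 'moment': array([-0.0105512 , -0.02562692, -0.00346961]), 'finger_gap': 0.08784523166750778}
```

View pics/side0.png

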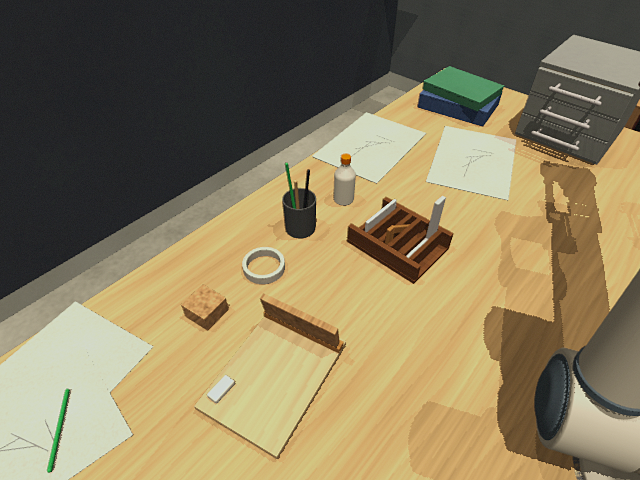

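View pics/top0.png

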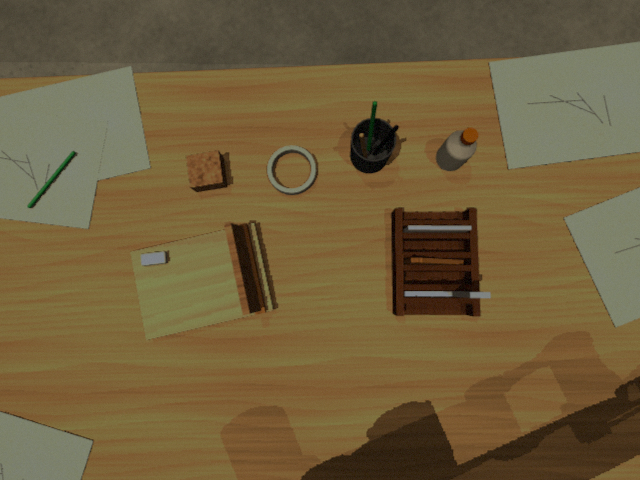

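The top view shows the square in the slot nearest the robot, with its leg at pixel (470,295). Its heel points towards image right, which is world -y. The box corner is near (255,265), with the panel leaning to the left. Next I'll enlarge the crops.

```bash
cat > h.py <<'E'
import numpy as np,cv2
def load(n): return dict(np.load(n))
def dep(g,u,v,z=None,d=None):
    "pixel -> world using depth, or plane z"
    K=g["camera_matrix"];V=g["view"];R=V[:3,:3];t=V[:3,3]
    r=np.linalg.inv(K)@np.array([u,v,1.]);r=np.array([r[0],-r[1],-r[2]])
    c=-R.T@t;w=R.T@r
    if z is not None: return c+w*(z-c[2])/w[2]
    if d is None: d=g["depth"][int(round(v)),int(round(u))]
    return c+w*d
def cloud(g):
    K=g["camera_matrix"];V=g["view"];d=g["depth"]
    v,u=np.mgrid[:480,:640];x=(u-K[0,2])/K[0,0];y=(v-K[1,2])/K[1,1]
    P=np.stack([x*d,-y*d,-d],-1)
    W=(P-V[:3,3])@V[:3,:3];W[d==0]=np.nan
    return W
def proj(g,p):
    K=g["camera_matrix"];c=g["view"][:3,:3]@np.array(p)+g["view"][:3,3]
    return K[0,2]+K[0,0]*c[0]/-c[2],K[1,2]+K[1,1]*-c[1]/-c[2]
def crop(g,x0,y0,x1,y1,s,fn):
    cv2.imwrite(fn,cv2.resize(g["frame"][y0:y1,x0:x1],None,fx=s,fy=s,interpolation=cv2.INTER_CUBIC))
E
python3 - <<'E'
from h import *
t=load("top0.npz");s=load("side0.npz")
crop(t,380,195,505,325,6,"pics/c1.png".replace("c1","c1"));crop(t,125,210,285,345,5,"pics/c2.png")
crop(s,190,280,350,460,5*0.66,"pics/c3.png");crop(s,340,190,460,285,6,"pics/c4.png")
E
python3 - <<'E'
from h import *
for n in("top","side"):
    g=load(n+"0.npz");W=cloud(g)
    import sys
    # colour light gray bits
    print(n)
    for (u,v) in ([(470,295),(480,295),(488,295),(430,294),(440,228),(437,261),(400,300),(475,300),(200,280),(235,290),(245,280),(258,265),(153,258),(100,350)] if n=="top" else [(438,210),(425,240),(300,325),(300,300),(320,330),(270,400),(221,389)]):
        print(u,v,W[v,u].round(4))
E
```

```text
top
470 295 [ 0.516  -0.1881  0.1402]
480 295 [ 0.5156 -0.2034  0.1383]
488 295 [ 0.5153 -0.2143  0.1408]
430 294 [ 0.5171 -0.1511  0.04  ]
440 228 [ 0.6262 -0.1671  0.0711]
437 261 [ 0.5719 -0.1613  0.0607]
400 300 [ 0.5086 -0.0981  0.0504]
475 300 [ 0.5053 -0.2233  0.05  ]
200 280 [0.5522 0.2499 0.0226]
235 290 [0.5328 0.1868 0.0252]
245 280 [0.5486 0.158  0.083 ]
258 265 [0.5756 0.1452 0.0271]
153 258 [0.5927 0.3293 0.0373]
100 350 [4.317e-01 4.382e-01 1.000e-04]
side
438 210 [ 0.5148 -0.1957  0.1175]
425 240 [ 0.5195 -0.1782  0.0398]
300 325 [0.5654 0.1713 0.0626]
300 300 [0.6348 0.0984 0.002 ]
320 330 [0.5235 0.166  0.0827]
270 400 [0.5225 0.292  0.0236]
221 389 [0.59   0.3352 0.0393]
```

View pics/c1.png

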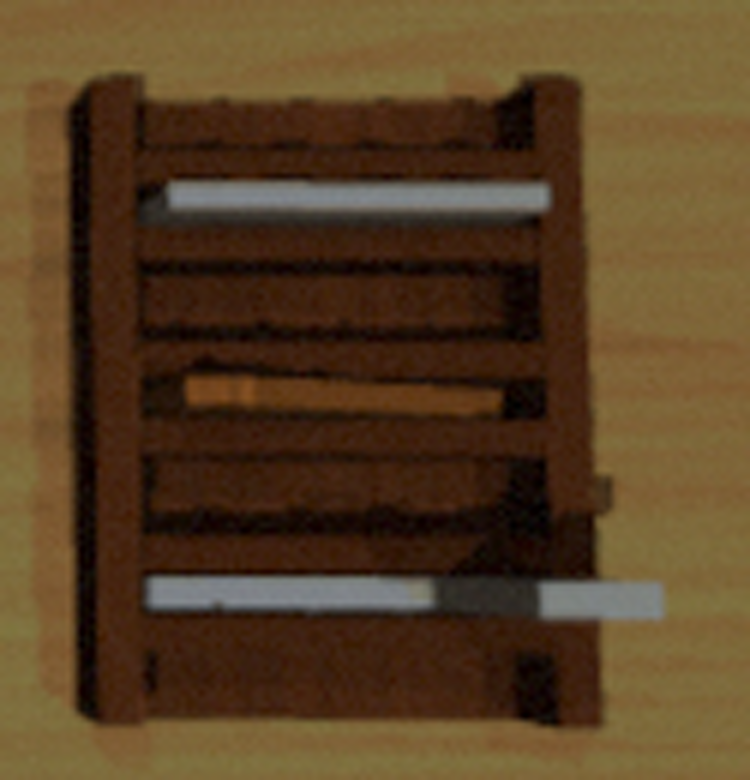

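View pics/c2.png

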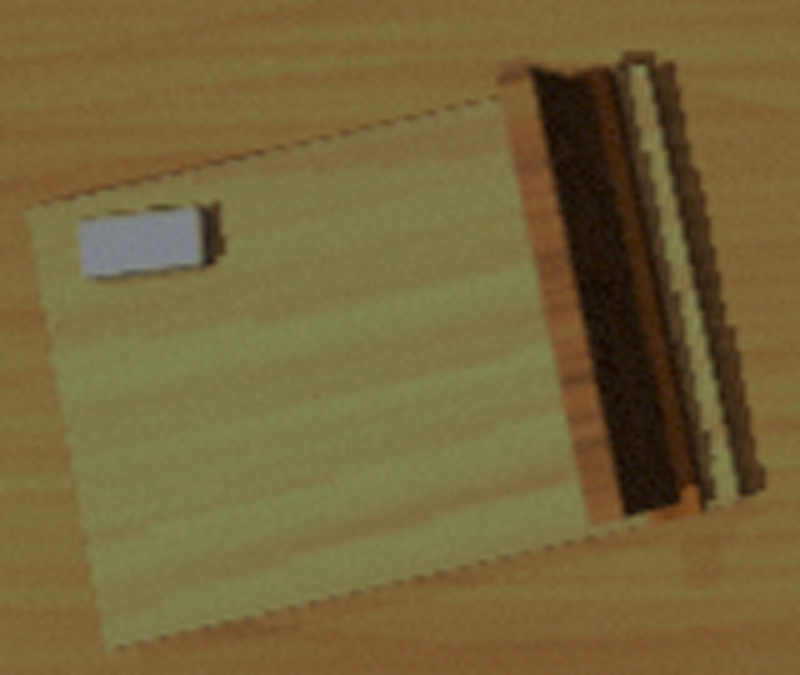

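View pics/c3.png

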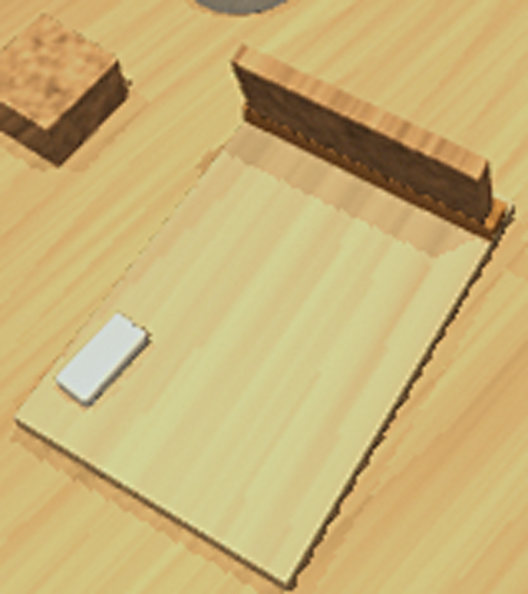

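View pics/c4.png

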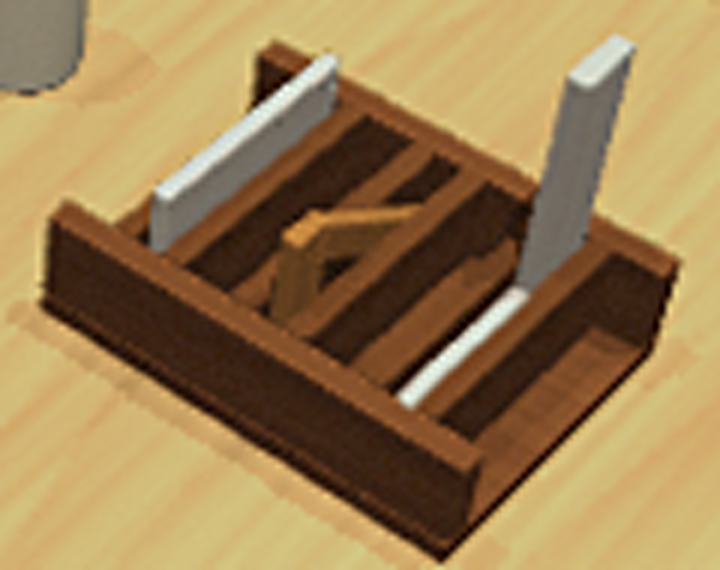

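```bash
python3 - <<'E'
from h import *
t=load("top0.npz");s=load("side0.npz")
C=lambda a,b:(380+(a+.5)/6-.5,195+(b+.5)/6-.5)
for p in [(540,580),(664,582),(664,620),(540,615)]: print("legtop",dep(t,*C(*p),z=.140).round(4))
for p in [(147,577),(147,611),(435,580),(435,612)]: print("foottop",dep(t,*C(*p),z=.040).round(4))
D=lambda a,b:(340+(a+.5)/6-.5,190+(b+.5)/6-.5)
for p in [(570,78),(584,92),(636,46),(617,35)]: print("s legtop",dep(s,*D(*p),z=.140).round(4))
for p in [(397,402),(408,410),(530,293)]: print("s foottop",dep(s,*D(*p),z=.040).round(4))
# cloud masks
for n,g in(("top",t),("side",s)):
    W=cloud(g);P=W.reshape(-1,3)
    m=(P[:,2]>.075)&(P[:,2]<.16)&(abs(P[:,0]-.516)<.02)&(abs(P[:,1]+.2)<.03);Q=P[m]
    print(n,len(Q),"leg x",np.percentile(Q[:,0],[2,50,98]).round(4),"y",np.percentile(Q[:,1],[2,50,98]).round(4),"z",Q[:,2].max())
    m=(abs(P[:,2]-.0503)<.003)&(abs(P[:,0]-.57)<.14)&(abs(P[:,1]+.16)<.1);Q=P[m][:,:2].astype(np.float32)
    print("rack",cv2.minAreaRect(Q),len(Q))
    m=(abs(P[:,2]-.024)<.003)&(abs(P[:,0]-.55)<.14)&(P[:,1]>.1)&(P[:,1]<.42);Q=P[m][:,:2].astype(np.float32)
    print("floor",cv2.minAreaRect(Q),np.median(P[m][:,2]))
# box, top
E2=lambda a,b:(125+(a+.5)/5-.5,210+(b+.5)/5-.5)
for p in [(28,207),(108,650),(600,535),(498,97)]: print("floor",dep(t,*E2(*p),z=.024).round(4))
for p in [(627,64),(652,60),(742,493),(718,500)]: print("floor far strip",dep(t,*E2(*p),z=.024).round(4))
F=lambda a,b:(190+(a+.5)/3.3-.5,280+(b+.5)/3.3-.5)
for nm,p,z in [("floor-",(15,423),.024),("floor",(290,586),.024),("corner+",(246,119),.024),("corner-",(492,238),.024),("railtop-",(508,203),.038)]: print(nm,dep(s,*F(*p),z=z).round(4))
E
```

```text
legtop [ 0.5216 -0.1879  0.14  ]
legtop [ 0.5203 -0.2182  0.14  ]
legtop [ 0.511  -0.2175  0.14  ]
legtop [ 0.513  -0.1873  0.14  ]
foottop [ 0.5237 -0.1074  0.04  ]
foottop [ 0.5141 -0.1069  0.04  ]
foottop [ 0.5207 -0.1887  0.04  ]
foottop [ 0.5117 -0.1882  0.04  ]
s legtop [ 0.5218 -0.1856  0.14  ]
s legtop [ 0.5145 -0.1824  0.14  ]
s legtop [ 0.5135 -0.2152  0.14  ]
s legtop [ 0.5214 -0.2161  0.14  ]
s foottop [ 0.524  -0.1093  0.04  ]
s foottop [ 0.519  -0.1086  0.04  ]
s foottop [ 0.5172 -0.1865  0.04  ]
top 208 leg x [0.5125 0.5171 0.5216] y [-0.2155 -0.1941 -0.1864] z 0.1432908327105879
rack ((0.5728588104248047, -0.162748783826828), (0.14088286459445953, 0.18273325264453888), 88.14505767822266) 3991
floor ((0.5519728064537048, 0.24980004131793976), (0.16004641354084015, 0.23088784515857697), 11.501567840576172) 0.024184348761874024
side 280 leg x [0.5134 0.515  0.5232] y [-0.2142 -0.192  -0.1834] z 0.1427164086063955
rack ((0.575133204460144, -0.16005682945251465), (0.1430566906929016, 0.18458464741706848), 88.16358947753906) 1707
floor ((0.5536465048789978, 0.2521326541900635), (0.1611032783985138, 0.22996413707733154), 11.61977481842041) 0.02433980301830166
floor [0.6075 0.3763 0.024 ]
floor [0.4506 0.3443 0.024 ]
floor [0.4861 0.1704 0.024 ]
floor [0.6422 0.206  0.024 ]
floor far strip [0.6527 0.1593 0.024 ]
floor far strip [0.6539 0.1502 0.024 ]
floor far strip [0.4993 0.1202 0.024 ]
floor far strip [0.4971 0.1286 0.024 ]
floor- [0.6054 0.3811 0.024 ]
floor [0.4503 0.3476 0.024 ]
corner+ [0.6493 0.1819 0.024 ]
corner- [0.4936 0.1494 0.024 ]
railtop- [0.4956 0.134  0.038 ]
```

The square's grip point and the corner agree between the two cameras to about 2 mm:

| Item | Position | Yaw |
|---|---|---|
| Square leg centre | (0.517, -0.202), underside z 0.010 | about -1.6° |
| Corner | (0.5705, 0.1667, 0.024) | box +y = (0.20, -0.98) |

I'll grip a little below the given point, at 102 mm, and 3 mm inward. That shortens the lever when pressing, and the fingertips still clear the panel.

```bash
cat >> h.py <<'E'
from scipy.spatial.transform import Rotation as Ro
def quat(yv,sign=1,tilt=0.):
    "square y axis (2d) -> tool quat wxyz; tool z down, tool y = sign*square x. tilt: extra rotation about square x (rad)"
    yv=np.array([yv[0],yv[1],0.]);yv/=np.linalg.norm(yv);sx=np.array([yv[1],-yv[0],0.])
    ty=sign*sx;tz=np.array([0,0,-1.]);tx=np.cross(ty,tz)
    R=Ro.from_rotvec(tilt*sx)*Ro.from_matrix(np.stack([tx,ty,tz],1))
    q=R.as_quat();return [q[3],q[0],q[1],q[2]]
SQY=np.array([-.0295,-.9996]);BY=np.array([.2002,-.9798]);BX=np.array([-.9798,-.2002])
COR=np.array([.5705,.1667,.024])
H=.102;YO=-.018   # grip: height above underside, y from heel
def tcp(heel,z,yv):
    "TCP for heel xy, underside z"
    return [*(np.array(heel)+YO*yv),z+H-.011]
E
python3 - <<'E'
from h import *
from bench import *
heel=np.array([.5170,-.2022])+.015*SQY
p=tcp(heel,.010,SQY);print(p)
for s in(1,-1):
    print(s,[np.round(inverse_kinematics([p[0],p[1],p[2]],quat(SQY,s)),3), inverse_kinematics(tcp(COR[:2]-.03*BY,.024,BY),quat(BY,s))])
q0=state()["joint_pos"]
E
```

```text
[np.float64(0.5170885), np.float64(-0.1992012), 0.10099999999999999]Traceback (most recent call last):
  File "<stdin>", line 6, in <module>
    return _wrapfunc(a, 'round', decimals=decimals, out=out)
    return _wrapit(obj, method, *args, **kwds)
    result = getattr(arr, method)(*args, **kwds)
TypeError: unsupported operand type(s) for *: 'NoneType' and 'float'
```

```bash
python3 - <<'E'
from h import *
from bench import *
heel=np.array([.5170,-.2022])+.015*SQY
p=tcp(heel,.010,SQY)
for s in(1,-1):
    print(s,quat(SQY,s),inverse_kinematics(p,quat(SQY,s)), inverse_kinematics(tcp(COR[:2]-.03*BY,.024,BY),quat(BY,s)))
E
```

```text
1 [np.float64(0.0), np.float64(-0.6965992529757192), np.float64(0.7174604384589229), np.float64(0.0)] None None
-1 [np.float64(0.0), np.float64(0.7174604384589229), np.float64(0.6965992529757192), np.float64(0.0)] [-4.29110370e-01 -1.87326044e-02  1.57252656e+00 -4.44089210e-16
  1.58779870e+00 -3.99607128e-01] [ 3.07393969e-01  9.93775864e-02  1.42631158e+00 -4.44089210e-16
  1.61590348e+00  1.05840918e-01]
```

```bash
python3 - <<'E'
from h import *
from bench import *
heel=np.array([.5170,-.2022])+.015*SQY
p=tcp(heel,.010,SQY);q=quat(SQY,-1)
move_to([p[0],p[1],.20],q); f0=state()["ft_force"]
move_l(p,speed=.1)
s=state();print(s["time"],s["ee_pos"],f0,s["ft_force"])
for n in("side","top"):
    g=get_image(n);np.savez(n+"1.npz",**g)
    x,y=proj(g,p);x=int(x);y=int(y);crop(g,max(0,x-70),max(0,y-60),x+70,y+60,5,f"pics/{n}1.png")
E
```

```text
2.825 [ 0.51757903 -0.19939966  0.102026  ] [ 0.28951949 -0.79707757 -0.52542351] [ 0.49399339 -0.34914426 -0.02830342]
```

View pics/side1.png

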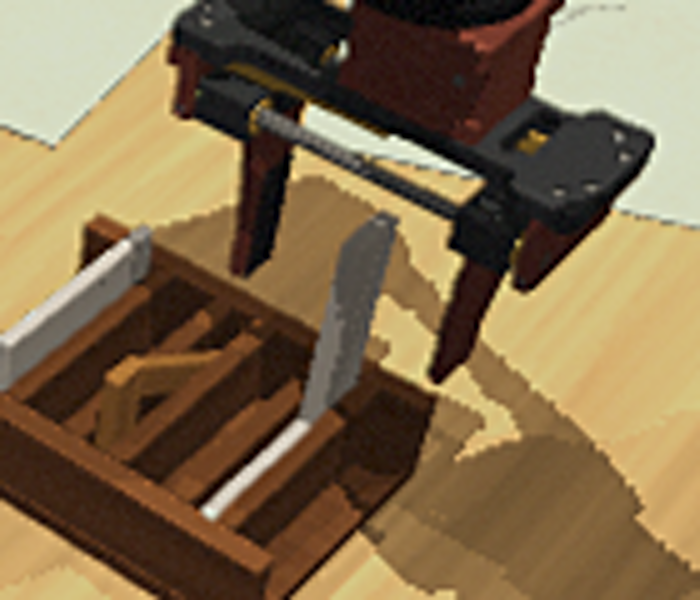

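The fingers straddle the leg, which runs from (350,240) at the top to (330,400), and they clear the other pieces. Next I'll close the gripper and lift.

```bash
python3 - <<'E'
from h import *
from bench import *
close(); s=state();print(s["time"],s["finger_gap"],s["ee_pos"],s["ft_force"])
x,y,z=s["ee_pos"]
move_l([x,y,z+.02],speed=.05);s=state();print(s["ft_force"],s["moment"])
move_l([x,y,z+.13],speed=.15);hold(.2);s=state();print(s["time"],s["finger_gap"],s["ee_pos"],s["ft_force"],s["moment"])
g=get_image("side");np.savez("side2.npz",**g)
u,v=proj(g,s["ee_pos"]);u=int(u);v=int(v);crop(g,max(0,u-70),max(0,v-60),u+70,v+60,5,"pics/side2.png")
g=get_image("top");np.savez("top2.npz",**g)
E
```

```text
4.1083 0.009190855071533338 [ 0.51708134 -0.19921784  0.10100057] [ 0.29384539  0.55329735 -0.25434952]
[-0.93197589 -0.25154883 -0.26870574] [-0.01977276 -0.06718717  0.02878987]
5.7417 0.008646698363035448 [ 0.51672973 -0.19907246  0.22962436] [ 0.35277882 -0.10928077 -1.32906939] [-0.08567904 -0.09582249 -0.00889768]
```

View pics/side2.png

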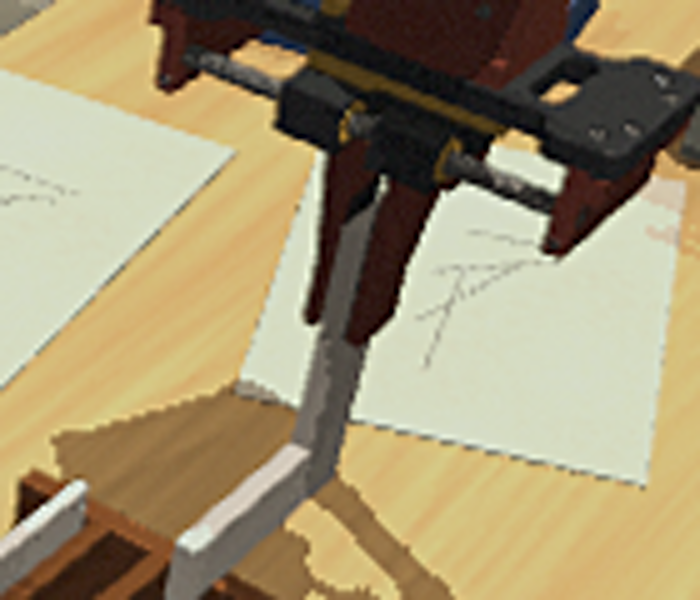

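The square is held upright in the fingers. Next I'll carry it over the box.

```bash
python3 - <<'E'
from h import *
from bench import *
q=quat(BY,-1)
h=COR[:2]-.045*BY
move_to(tcp(h,.14,BY),q); 
hold(.2);s=state();print(s["time"],s["ee_pos"],s["ft_force"],s["moment"])
move_l(tcp(h,.036,BY),speed=.12);hold(.3)
s=state();print(s["time"],s["ee_pos"],tcp(h,.036,BY),s["ft_force"],s["moment"])
for n in("side","top"):
    g=get_image(n);np.savez(n+"3.npz",**g)
s=load("side3.npz");crop(s,190,230,350,430,4,"pics/side3.png")
s=load("top3.npz");crop(s,125,200,285,345,5,"pics/top3.png")
E
```

```text
7.625 [0.55822331 0.22740083 0.23108342] [ 0.8330007  -0.0911676  -1.53456835] [-0.00194217 -0.09632129 -0.02727441]
8.9417 [0.55810751 0.22850501 0.12757418] [np.float64(0.5578873999999999), np.float64(0.22842739999999997), 0.12699999999999997] [ 0.00687085  0.8934808  -1.21686855] [-0.03024037 -0.10379897 -0.00526646]
```

View pics/side3.png

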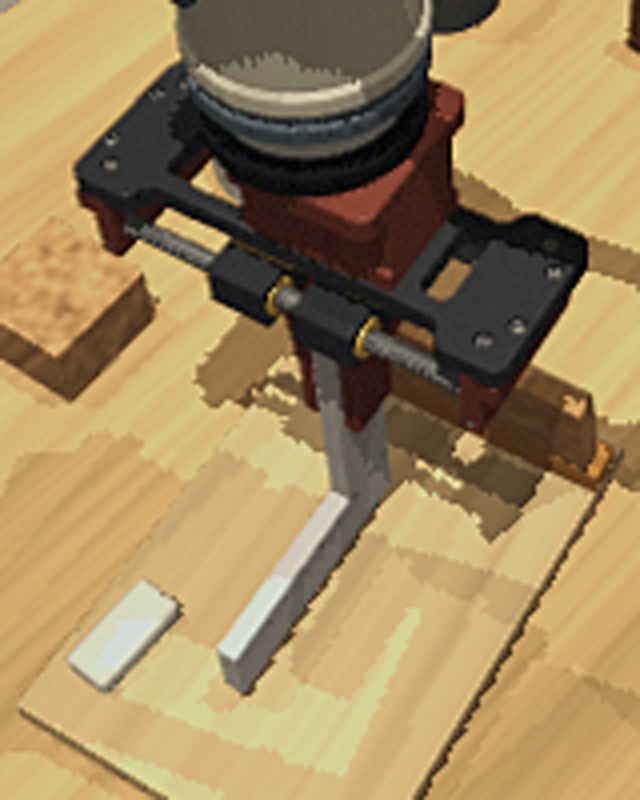

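View pics/top3.png

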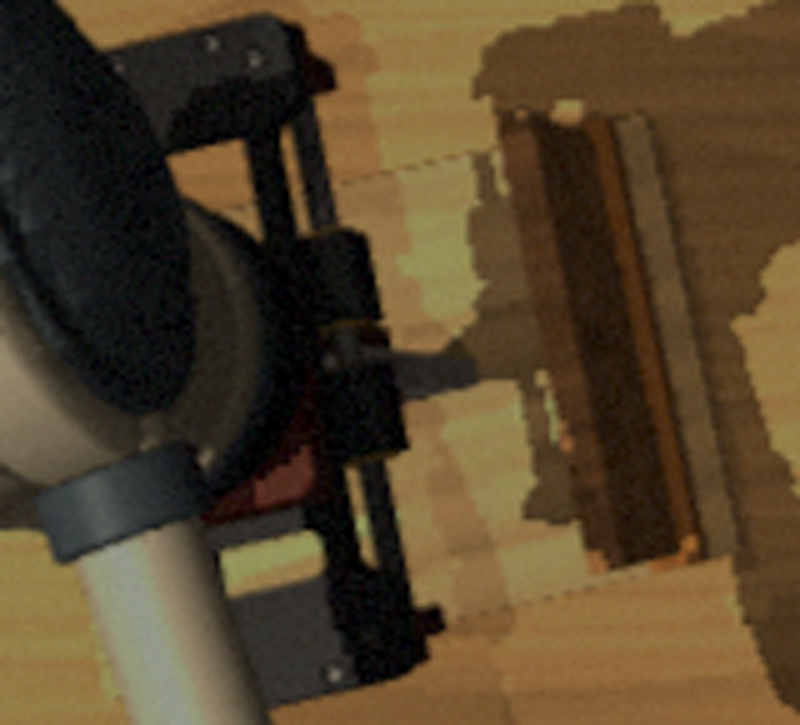

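The square stands over the floor and its leg clears the panel. I'll check the foot's pitch and yaw from the depth.

```bash
cat >> h.py <<'E'
def boxc(P): 
    d=P-COR; return np.stack([d@np.array([*BX,0]),d@np.array([*BY,0]),d[...,2]],-1)
def foot(g,zmax=.06):
    "fit foot top and faces, box coords"
    B=boxc(cloud(g)); f=g["frame"].astype(int); 
    m=(abs(B[...,0])<.02)&(B[...,1]<-.05)&(B[...,1]>-.19)&(B[...,2]>.012)&(B[...,2]<zmax)&(f.max(-1)-f.min(-1)<45)
    return B,m
E
python3 - <<'E'
from h import *
g=load("side3.npz");B,m=foot(g)
P=B[m];print(len(P))
for a in np.arange(-.17,-.05,.01):
    Q=P[(P[:,1]>=a)&(P[:,1]<a+.01)]
    if len(Q)>3: print(round(a,3),len(Q),Q[:,2].max().round(4),np.percentile(Q[:,2],[10,80,90]).round(4),np.percentile(Q[:,0],[5,50,95]).round(4))
# top-edge pixel reading: foot top corners in crop (4x)
D=lambda a,b:(190+(a+.5)/4-.5,230+(b+.5)/4-.5)
for p in [(220,655),(243,662),(350,497)]:
    print(boxc(dep(g,*D(*p),z=.066)).round(4))
E
```

```text
751
-0.16 78 0.045 [0.019  0.042  0.0436] [-0.0062 -0.0004  0.0021]
-0.15 77 0.0464 [0.0189 0.0433 0.0438] [-0.0059  0.0011  0.0023]
-0.14 70 0.0442 [0.0188 0.043  0.0436] [-0.0058  0.0013  0.0022]
-0.13 72 0.0455 [0.0196 0.0434 0.0441] [-0.006   0.0012  0.0022]
-0.12 69 0.0456 [0.0177 0.0431 0.044 ] [-0.0055  0.0012  0.0021]
-0.11 66 0.045 [0.0193 0.0429 0.0434] [-0.0053  0.0012  0.0023]
-0.1 66 0.0444 [0.0173 0.0432 0.0439] [-0.0057  0.0012  0.0023]
-0.09 66 0.0454 [0.0193 0.0437 0.0444] [-0.0063  0.0015  0.0022]
-0.08 81 0.0597 [0.0197 0.0516 0.0565] [-0.0056  0.0015  0.0024]
-0.07 50 0.0596 [0.0198 0.0519 0.0561] [0.001  0.0016 0.0023]
-0.06 56 0.0597 [0.0179 0.0515 0.0552] [0.0012 0.0017 0.0023]
[-0.0046 -0.1574  0.042 ]
[ 0.0048 -0.1554  0.042 ]
[ 0.0016 -0.0748  0.042 ]
```

Foot level and yaw-aligned. I'll feel for the floor.

```bash
python3 - <<'E'
from h import *
from bench import *
h=COR[:2]-.045*BY
b=state()["ft_force"]
for k in range(14):
    z=.029-.001*k
    move_l(tcp(h,z,BY),speed=.02)
    s=state();d=s["ft_force"]-b
    print(round(s["time"],2),round(z,4),s["ee_pos"].round(4)[2],d.round(2),s["moment"].round(3))
    if d[2]>3: break
E
```

```text
9.54 0.029 0.1197 [ 0.02  0.47 -0.07] [-0.019 -0.071 -0.071]
9.79 0.028 0.119 [0.   0.15 0.28] [-0.076 -0.119 -0.02 ]
10.04 0.027 0.1179 [ 0.37 -0.63  0.13] [-0.057 -0.151  0.006]
10.29 0.026 0.1169 [-0.14 -0.73  0.32] [-0.044 -0.127  0.06 ]
10.54 0.025 0.1159 [-0.01  0.26  0.07] [-0.022 -0.074  0.007]
10.79 0.024 0.115 [0.34 0.41 0.69] [-0.102 -0.107 -0.031]
11.04 0.023 0.115 [-2.26 -1.43  5.66] [-0.205  0.506 -0.054]
```

```bash
python3 - <<'E'
from h import *
from bench import *
Z=.0248
h=COR[:2]-.045*BY
move_l(tcp(h,Z,BY),speed=.02);hold(.15);b=state()["ft_force"];print(b)
move_l(tcp(COR[:2]-.016*BY,Z,BY),speed=.05)
for k in range(20):
    yy=-.015+.001*k
    move_l(tcp(COR[:2]+yy*BY,Z,BY),speed=.02)
    s=state();d=s["ft_force"]-b;e=boxc(s["ee_pos"])
    print(round(s["time"],2),round(yy,4),"y",(e[1]-YO).round(4),"z",(s["ee_pos"][2]-H+.011).round(4),"Fbox",[(d[:2]@BX).round(2),(d[:2]@BY).round(2),d[2].round(2)],(s["moment"][:2]@BX).round(3))
    if d[:2]@BY<-11: break
E
```

```text
[ 0.46331602 -0.77519669 -0.41023071]
12.43 -0.015 y -0.0152 z 0.0248 Fbox [np.float64(0.26), np.float64(-0.55), np.float64(-0.33)] 0.031
12.68 -0.014 y -0.014 z 0.0248 Fbox [np.float64(0.02), np.float64(-0.53), np.float64(-0.69)] 0.03
12.93 -0.013 y -0.0129 z 0.0248 Fbox [np.float64(0.05), np.float64(-0.86), np.float64(-0.31)] 0.093
13.18 -0.012 y -0.0119 z 0.0248 Fbox [np.float64(0.94), np.float64(-0.18), np.float64(-0.39)] 0.059
13.43 -0.011 y -0.0109 z 0.0248 Fbox [np.float64(1.11), np.float64(-1.63), np.float64(-0.83)] 0.01
13.68 -0.01 y -0.0099 z 0.0248 Fbox [np.float64(0.34), np.float64(-1.42), np.float64(-1.74)] 0.032
13.93 -0.009 y -0.0092 z 0.0248 Fbox [np.float64(0.55), np.float64(-1.91), np.float64(-0.97)] -0.132
14.18 -0.008 y -0.0084 z 0.0249 Fbox [np.float64(-0.05), np.float64(-3.19), np.float64(0.11)] -0.501
14.43 -0.007 y -0.0072 z 0.025 Fbox [np.float64(0.73), np.float64(-5.27), np.float64(0.48)] -0.631
14.68 -0.006 y -0.0061 z 0.025 Fbox [np.float64(1.04), np.float64(-4.56), np.float64(2.03)] -0.627
14.93 -0.005 y -0.005 z 0.0249 Fbox [np.float64(1.09), np.float64(
[... 217 characters left out ...]
2.24)] -0.826
15.68 -0.002 y -0.0021 z 0.0249 Fbox [np.float64(0.68), np.float64(-5.7), np.float64(2.4)] -0.903
15.93 -0.001 y -0.0012 z 0.025 Fbox [np.float64(-0.85), np.float64(-6.34), np.float64(2.19)] -0.963
16.18 0.0 y -0.0004 z 0.025 Fbox [np.float64(0.56), np.float64(-6.68), np.float64(3.33)] -1.013
16.43 0.001 y 0.0004 z 0.0251 Fbox [np.float64(1.64), np.float64(-6.93), np.float64(2.51)] -1.195
16.68 0.002 y 0.0007 z 0.0251 Fbox [np.float64(1.02), np.float64(-8.77), np.float64(3.09)] -1.69
16.93 0.003 y 0.0012 z 0.0252 Fbox [np.float64(0.69), np.float64(-10.12), np.float64(2.66)] -2.014
17.18 0.004 y 0.0019 z 0.0253 Fbox [np.float64(0.27), np.float64(-10.89), np.float64(3.83)] -2.171
```

Panel contact came at y about -9 mm, and the rail at about 0.5 mm. Before pressing down I'll look for toe lift.

```bash
cat >> h.py <<'E'
def report(n):
    from bench import get_image
    g=get_image("side");np.savez(n+".npz",**g);B,m=foot(g);P=B[m]
    T=P[(P[:,1]>-.108)&(P[:,1]<-.035)];o=[]
    for a in np.arange(-.112,-.034,.0098):
        Q=P[(P[:,1]>=a)&(P[:,1]<a+.01)]
        if len(Q)>5: o.append((round(a+.005,3),np.percentile(Q[:,2],80).round(4),np.median(Q[Q[:,2]<.026][:,0]).round(4) if (Q[:,2]<.026).any() else None))
    print("foot top (y,z,xface)",o)
    crop(g,190,230,350,430,4,"pics/"+n+".png")
E
python3 - <<'E'
import h,numpy as np
h.foot.__defaults__
from h import *
report("side4")
E
```

```text
foot top (y,z,xface) [(np.float64(-0.107), np.float64(0.0329), np.float64(0.0015)), (np.float64(-0.097), np.float64(0.033), np.float64(0.002)), (np.float64(-0.087), np.float64(0.0334), np.float64(0.0022)), (np.float64(-0.078), np.float64(0.0327), np.float64(0.0022)), (np.float64(-0.068), np.float64(0.0324), np.float64(0.0021)), (np.float64(-0.058), np.float64(0.0326), np.float64(0.002)), (np.float64(-0.048), np.float64(0.0316), np.float64(0.0018))]
```

View pics/side4.png

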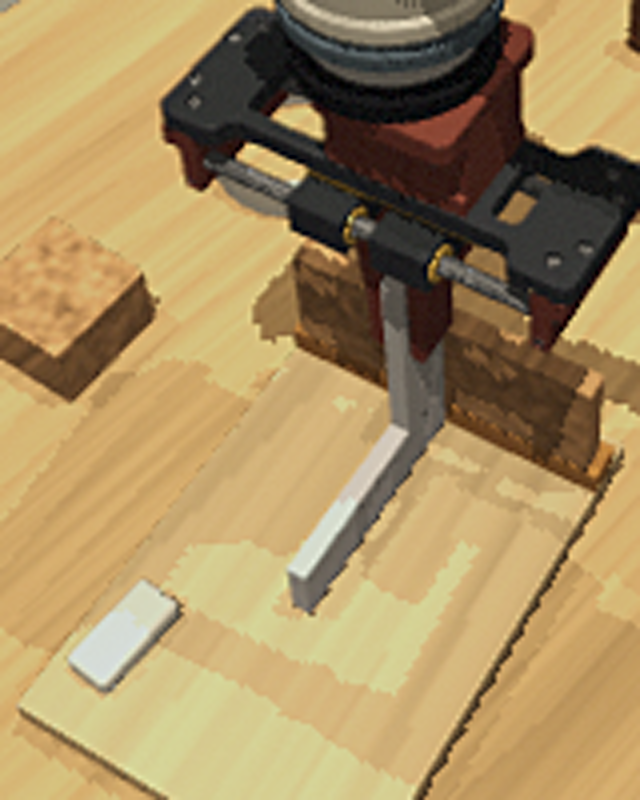

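The toe appears about 1–1.5 mm high, since the square turned slightly in the pads. I'll counter-rotate it about the heel while pressing down.

```bash
cat >> h.py <<'E'
B0=np.array([.46,-.775,-.41])
def go(y,z,th,speed=.02):
    "heel nominal box y, underside z world, tilt th about heel"
    from bench import move_l,state
    dy,dz=YO,H-.011
    c,s=np.cos(th),np.sin(th)
    yy=y+c*dy-s*dz; zz=z+s*dy+c*dz
    p=[*(COR[:2]+yy*BY),zz]
    move_l(p,speed=speed,orientation=quat(BY,-1,th))
    st=state();d=st["ft_force"]-B0
    R=Ro.from_quat(np.roll(st["ee_rot"],-1));tz=R.as_matrix()[:,2]
    print(round(st["time"],2),"cmd",round(y,4),round(z,4),round(th,4),"err yz(mm)",((st["ee_pos"]-p)[:2]@BY*1e3).round(2),((st["ee_pos"]-p)[2]*1e3).round(2),"F",(d[:2]@BX).round(1),(d[:2]@BY).round(1),d[2].round(1),"M",(st["moment"][:2]@BX).round(2),"tilt",(tz[:2]@BY).round(4),"gap",st["finger_gap"].round(4))
    return st
E
python3 - <<'E'
from h import *
go(.003,.0245,.008);go(.003,.024,.016);go(.003,.0235,.024)
report("side5")
go(.003,.0225,.03);
report("side6")
E
```

```text
Traceback (most recent call last):
  File "h.py", line 62, in go
    print(round(st["time"],2),"cmd",round(y,4),round(z,4),round(th,4),"err yz(mm)",((st["ee_pos"]-p)[:2]@BY*1e3).round(2),((st["ee_pos"]-p)[2]*1e3).round(2),"F",(d[:2]@BX).round(1),(d[:2]@BY).round(1),d[2].round(1),"M",(st["moment"][:2]@BX).round(2),"tilt",(tz[:2]@BY).round(4),"gap",st["finger_gap"].round(4))
                                                                                                                                                                                                                                                                                            ^^^^^^^^^^^^^^^^^^^^^^
AttributeError: 'float' object has no attribute 'round'
```

```bash
sed -i 's/st\["finger_gap"\].round(4)/round(st["finger_gap"],4)/' h.py
python3 - <<'E'
from h import *
go(.003,.024,.016);go(.003,.0235,.024)
report("side5")
go(.003,.0225,.03);
report("side6")
E
```

```text
17.73 cmd 0.003 0.024 0.016 err yz(mm) -0.96 0.51 F 1.2 -7.0 3.8 M -1.4 tilt 0.0145 gap 0.0091
17.98 cmd 0.003 0.0235 0.024 err yz(mm) 0.09 1.07 F 1.2 -4.4 5.9 M -0.89 tilt 0.0243 gap 0.0092
foot top (y,z,xface) [(np.float64(-0.107), np.float64(0.0306), np.float64(0.001)), (np.float64(-0.097), np.float64(0.0311), np.float64(0.0019)), (np.float64(-0.087), np.float64(0.0306), np.float64(0.002)), (np.float64(-0.078), np.float64(0.0311), np.float64(0.0018)), (np.float64(-0.068), np.float64(0.0309), np.float64(0.0017)), (np.float64(-0.058), np.float64(0.031), np.float64(0.0019)), (np.float64(-0.048), np.float64(0.0314), np.float64(0.002))]
18.27 cmd 0.003 0.0225 0.03 err yz(mm) 0.87 1.96 F 3.5 -2.7 8.6 M -0.44 tilt 0.0315 gap 0.0091
foot top (y,z,xface) [(np.float64(-0.107), np.float64(0.0305), np.float64(0.0012)), (np.float64(-0.097), np.float64(0.0312), np.float64(0.0017)), (np.float64(-0.087), np.float64(0.0308), np.float64(0.0018)), (np.float64(-0.078), np.float64(0.0306), np.float64(0.0019)), (np.float64(-0.068), np.float64(0.0308), np.float64(0.0017)), (np.float64(-0.058), np.float64(0.031), np.float64(0.0016)), (np.float64(-0.048), np.float64(0.0305), np.float64(0.0015))]
```

The foot is flat now, but the push into the rail dropped. I'll raise both pressures together, keeping the counter-tilt.

```bash
python3 - <<'E'
from h import *
go(.0045,.0215,.032);go(.006,.0205,.036);go(.0075,.0195,.040)
report("side7")
from bench import *
s=state();print(boxc(s["ee_pos"]))
E
```

```text
18.57 cmd 0.0045 0.0215 0.032 err yz(mm) -0.21 2.89 F 3.9 -5.8 12.8 M -0.95 tilt 0.0314 gap 0.0092
18.82 cmd 0.006 0.0205 0.036 err yz(mm) -1.02 3.88 F 5.2 -7.3 15.8 M -1.37 tilt 0.0342 gap 0.0083
19.07 cmd 0.0075 0.0195 0.04 err yz(mm) -1.52 4.88 F 7.7 -9.9 19.9 M -1.54 tilt 0.0373 gap 0.0086
foot top (y,z,xface) [(np.float64(-0.107), np.float64(0.031), np.float64(0.0009)), (np.float64(-0.097), np.float64(0.0313), np.float64(0.0017)), (np.float64(-0.087), np.float64(0.0311), np.float64(0.0017)), (np.float64(-0.078), np.float64(0.0311), np.float64(0.0019)), (np.float64(-0.068), np.float64(0.0308), np.float64(0.0016)), (np.float64(-0.058), np.float64(0.0313), np.float64(0.0018)), (np.float64(-0.048), np.float64(0.031), np.float64(0.0017))]
[-0.00035237 -0.01563144  0.09054626]
```

View pics/side7.png

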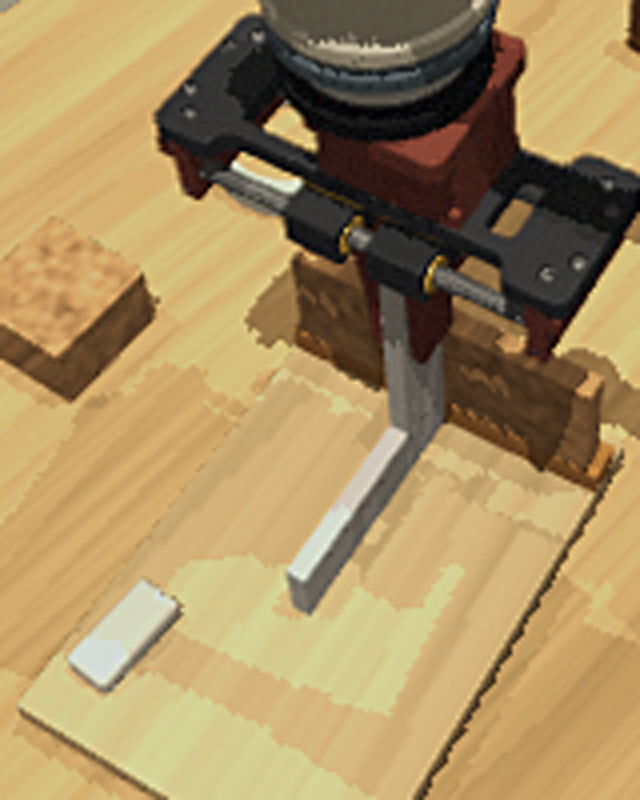

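The foot reads flat (31.0 ±0.2 mm along its length, with a known bias of about +1 mm). I'll check the panel lean and the heel's fit against the rail from the depth, compared with the starting pictures.

```bash
cat >> h.py <<'E'
def panel(g):
    B=boxc(cloud(g));P=B.reshape(-1,3)
    m=(abs(P[:,0])<.07)&(abs(P[:,0]+.0)>.02)&(P[:,1]>-.02)&(P[:,1]<.006)&(P[:,2]>.018)&(P[:,2]<.066)
    Q=P[m];A=np.c_[Q[:,2]-.014,Q[:,0],np.ones(len(Q))]
    from scipy.optimize import least_squares
    r=least_squares(lambda c:A@c-Q[:,1],[0,0,0],loss="soft_l1",f_scale=.001).x
    m=(abs(P[:,0])<.075)&(abs(P[:,0])>.02)&(P[:,1]>-.01)&(P[:,1]<.008)&(P[:,2]>.003)&(P[:,2]<.012);R=P[m]
    print("lean",(-r[0]).round(4),"yaw",r[1].round(4),"hinge y",r[2].round(4),len(Q),"rail face y",np.median(R[:,1]).round(4),len(R))
def toe(g):
    B,m=foot(g,.04);P=B[m&(B[...,2]<.027)&(B[...,2]>.006)];P=P[abs(P[:,0]+.0)<.012]
    print("toe y",np.percentile(P[:,1],[.5,2,5]).round(4),len(P))
E
python3 - <<'E'
from h import *
for n in("side0","side3","side4","side5","side6","side7"):
    g=load(n+".npz");print(n);panel(g)
    toe(g)
E
```

```text
side0
lean 0.1704 yaw -0.0018 hinge y -0.0011 514 rail face y -0.0011 142Traceback (most recent call last):
  File "<stdin>", line 4, in <module>
  File "h.py", line 74, in toe
    print("toe y",np.percentile(P[:,1],[.5,2,5]).round(4),len(P))
                  ~~~~~~~~~~~~~^^^^^^^^^^^^^^^^^
    return _quantile_unchecked(
        a, q, axis, out, overwrite_input, method, keepdims, weights)
    return _ureduce(a,
                    func=_quantile_ureduce_func,
    ...<5 lines>...
                    overwrite_input=overwrite_input,
                    method=method)
    r = func(a, **kwargs)
    result = _quantile(arr,
                       quantiles=q,
    ...<2 lines>...
                       out=out,
                       weights=wgt)
    slices_having_nans = np.isnan(arr[-1, ...])
                                  ~~~^^^^^^^^^
IndexError: index -1 is out of bounds for axis 0 with size 0
```

```bash
python3 - <<'E'
from h import *
for n in("side3","side4","side5","side6","side7"):
    g=load(n+".npz");print(n);panel(g);toe(g)
a=load("side4.npz")["frame"];
for n in("side5","side6","side7"):
    b=load(n+".npz")["frame"]
    r=(slice(345,390),slice(255,280))
    f=lambda x:cv2.cvtColor(x[r],cv2.COLOR_BGR2GRAY).astype(np.float32)
    print(n,cv2.phaseCorrelate(f(a),f(b),cv2.createHanningWindow((25,45),cv2.CV_32F)))
E
```

```text
side3
lean 0.1723 yaw 0.001 hinge y -0.0012 202 rail face y -0.0011 81
toe y [-0.1571 -0.1565 -0.1561] 189
side4
lean -0.0188 yaw -0.0021 hinge y -0.0014 665 rail face y -0.0011 128
toe y [-0.112  -0.1118 -0.1113] 118
side5
lean 0.0043 yaw -0.0011 hinge y -0.0012 631 rail face y -0.0014 135
toe y [-0.1114 -0.1114 -0.1112] 122
side6
lean 0.0096 yaw -0.002 hinge y -0.001 632 rail face y -0.0013 132
toe y [-0.1119 -0.1115 -0.1115] 116
side7
lean -0.0013 yaw -0.0013 hinge y -0.0011 650 rail face y -0.0012 136
toe y [-0.1118 -0.1116 -0.1112] 122
side5 ((0.42443739031322814, 1.1740754966247842), 1.0887607125176324)
side6 ((0.4975039165824686, 1.2066692394472405), 1.0838791660732694)
side7 ((0.6915158549145932, 1.040560515695475), 1.0959395561218261)
```

The panel now reads 0.001 rad from upright, and the heel is within about 0.4 mm of the rail. I'll press a bit more in y with matching counter-tilt, and relieve the sideways load.

```bash
sed -i 's/^def go(y,z,th,speed=.02):/def go(y,z,th,speed=.02,x=0.):/; s/p=\[\*(COR\[:2\]+yy\*BY),zz\]/p=[*(COR[:2]+yy*BY+x*BX),zz]/' h.py
python3 - <<'E'
from h import *
from bench import *
go(.0085,.0195,.043,x=.0008)
go(.0095,.0195,.046,x=.0015);hold(.3)
go(.0095,.0195,.046,x=.0015)
report("side8");g=load("side8.npz");panel(g);toe(g)
E
```

```text
19.38 cmd 0.0085 0.0195 0.043 err yz(mm) -1.8 4.86 F 4.4 -10.0 19.4 M -1.74 tilt 0.0398 gap 0.0086
19.62 cmd 0.0095 0.0195 0.046 err yz(mm) -2.03 4.87 F 3.2 -11.0 17.5 M -1.87 tilt 0.0423 gap 0.009
20.18 cmd 0.0095 0.0195 0.046 err yz(mm) -2.01 4.85 F 3.8 -10.7 18.2 M -1.92 tilt 0.0423 gap 0.009
foot top (y,z,xface) [(np.float64(-0.107), np.float64(0.0309), np.float64(0.0014)), (np.float64(-0.097), np.float64(0.0314), np.float64(0.0019)), (np.float64(-0.087), np.float64(0.0312), np.float64(0.0018)), (np.float64(-0.078), np.float64(0.0314), np.float64(0.0017)), (np.float64(-0.068), np.float64(0.0309), np.float64(0.002)), (np.float64(-0.058), np.float64(0.0314), np.float64(0.0018)), (np.float64(-0.048), np.float64(0.0303), np.float64(0.0023))]
lean -0.007 yaw -0.0003 hinge y -0.0013 658 rail face y -0.0012 129
toe y [-0.112  -0.1117 -0.1112] 117
```

The toe stayed put, so the heel is on the rail. The lean went slightly past upright, so I'll add counter-tilt and average several pictures.

```bash
cat >> h.py <<'E'
def avg(n=4):
    from bench import get_image
    G=[get_image("side") for _ in range(n)]
    g=dict(G[0]);D=np.stack([x["depth"] for x in G]);g["depth"]=np.median(D,0).astype(np.float32)
    panel(g);toe(g)
    B,m=foot(g);P=B[m];P=P[(P[:,1]>-.11)&(P[:,1]<-.04)&(P[:,2]>.0275)&(P[:,2]<.036)]
    c=np.polyfit(P[:,1],P[:,2],1);print("foot slope",c[0].round(4),"z at toe/heel",np.polyval(c,[-.11,0]).round(4),len(P))
    return g
E
python3 - <<'E'
from h import *
from bench import *
avg()
go(.0095,.0190,.052,x=.0018);hold(.2)
avg()
go(.0095,.0185,.056,x=.0020);hold(.2)
go(.0095,.0185,.056,x=.0020)
avg()
print("hover ref");g=load("side3.npz");B,m=foot(g);P=B[m];P=P[(P[:,1]>-.155)&(P[:,1]<-.085)&(P[:,2]>.0395)&(P[:,2]<.048)]
print(np.polyfit(P[:,1],P[:,2],1))
E
```

```text
lean -0.006 yaw -0.0014 hinge y -0.0012 662 rail face y -0.0012 133
toe y [-0.1116 -0.1115 -0.1114] 120
foot slope -0.0095 z at toe/heel [0.031 0.03 ] 188
20.68 cmd 0.0095 0.019 0.052 err yz(mm) -1.62 5.38 F 4.3 -9.0 19.0 M -1.58 tilt 0.0492 gap 0.0093
lean -0.0047 yaw -0.0017 hinge y -0.0012 656 rail face y -0.0012 129
toe y [-0.1118 -0.1116 -0.1114] 123
foot slope -0.0031 z at toe/heel [0.0306 0.0303] 188
21.32 cmd 0.0095 0.0185 0.056 err yz(mm) -1.33 5.93 F 4.9 -8.1 21.5 M -1.44 tilt 0.0536 gap 0.009
21.77 cmd 0.0095 0.0185 0.056 err yz(mm) -1.3 5.93 F 3.7 -9.7 20.5 M -1.48 tilt 0.0535 gap 0.0088
lean 0.0001 yaw -0.0014 hinge y -0.0012 652 rail face y -0.0013 130
toe y [-0.1118 -0.1116 -0.1113] 124
foot slope -0.0045 z at toe/heel [0.0305 0.0301] 183
hover ref
[0.00299989 0.04321587]
```

```bash
python3 - <<'E'
from h import *
from bench import *
go(.0103,.0175,.061,x=.0026);hold(.3)
go(.0103,.0175,.061,x=.0026)
g=avg(6)
hold(1.0);go(.0103,.0175,.061,x=.0026);avg(4)
crop(g,190,230,350,430,4,"pics/side9.png")
t=get_image("top");cv2.imwrite("pics/top9.png",t["frame"])
E
```

```text
22.23 cmd 0.0103 0.0175 0.061 err yz(mm) -1.34 6.88 F 4.2 -9.0 24.2 M -1.4 tilt 0.0586 gap 0.0091
22.77 cmd 0.0103 0.0175 0.061 err yz(mm) -1.34 6.87 F 4.0 -9.2 23.4 M -1.43 tilt 0.0584 gap 0.0086
lean 0.0009 yaw -0.0012 hinge y -0.0011 652 rail face y -0.0012 130
toe y [-0.1115 -0.1114 -0.1113] 121
foot slope -0.0059 z at toe/heel [0.0307 0.03  ] 182
24.32 cmd 0.0103 0.0175 0.061 err yz(mm) -1.33 6.9 F 3.3 -9.5 24.2 M -1.35 tilt 0.0584 gap 0.0089
lean -0.0004 yaw -0.001 hinge y -0.0012 651 rail face y -0.0012 126
toe y [-0.1117 -0.1115 -0.1115] 120
foot slope -0.0029 z at toe/heel [0.0305 0.0302] 186
```

View pics/side9.png

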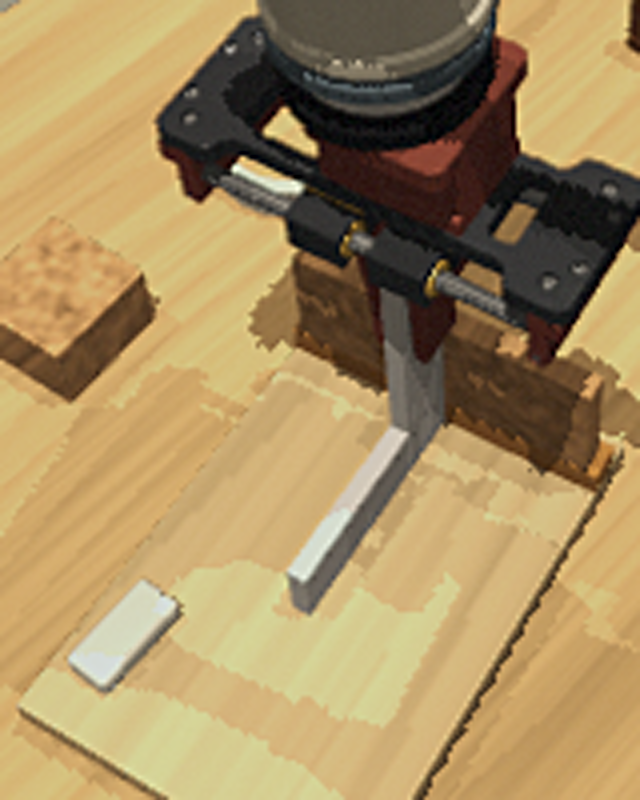

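View pics/top9.png

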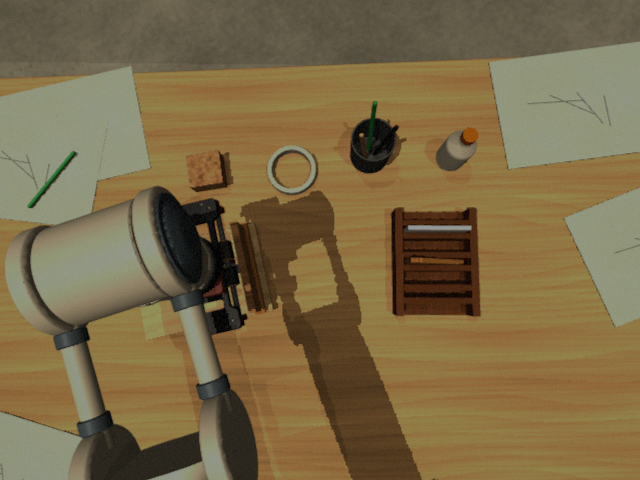

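The side view shows the square in the corner with its foot flat, toe at (300,600), and the panel upright. In the top view the bystanders and the rack are where they were. The readings held over 1.5 s, so I'll hand in.

```bash
python3 - <<'E'
from bench import *
job_done()
E
```

```text
the job is handed in; nothing more can be done
```

I lifted the L-square out of its slot and stood it on the floor board. I then pressed it into the corner and handed the job in at about 25 s, still gripped and pressed there.

- **Pressure:** the last readings were about 24 N down, about 9 N towards the rail and panel, and 3–4 N sideways. They held steady over about 1.5 s.
- **Grip:** I gripped 102 mm above the underside and 3 mm inward, instead of at the given point, to shorten the lever when pressing.
- **Toe lift:** the first push turned the square slightly in the pads and raised the toe by 1–1.5 mm. I corrected this with more down force and a counter-tilt; the gripper ends tilted about 0.06 rad, while the square itself is level.
- **Panel and foot:** the panel reads upright within 0.001 rad, down from 0.17 rad at the start. The foot reads level to about 0.003–0.006 rad, which is close to the noise.
- **Heel:** the camera puts it within about 0.3 mm of the rail, which is at the limit of the measurement. The toe did not move under harder pushing, so I take the heel to be home, though I could not see the contact directly.
- **Other things:** the tape, glue, pencil cup, offcut, triangle and strip look undisturbed in the last top view, and the eraser in the last side view.

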